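# Draw the safety bolt and wind down the nipping press

## Robot

A 7-joint arm with a two-finger parallel gripper is mounted at the origin on a cart in front of the work surface, level with it; the furniture and walls round the work are solid. World frame = base frame: x ahead of the robot, y to its left, z up, the work surface at z = 0. Lengths are in m, angles in rad, forces in N, time in s.
With the tool pointing down it reaches from about 0.425 to 0.8 m from the base axis. Payload 8.3 kg.
Tool frame: the origin (TCP) lies on the centre line of the jaws, within the pads' length; the fingertips stand finger_overhang ahead of it and the grasp point (between the pads) lies 3 mm ahead of it (finger_overhang is the distance from the TCP to the fingertips, in m); z points along the fingers, y is the line along which they close (so a half turn about z gives the same grasp; the last joint's range is limited). The gripper opens to 85 mm and grips with 20 to 120 N. Pads are 22 mm wide; open, the fingers measure 114 mm over their backs; the gripper's body (76 mm by 85 mm) begins 54 mm behind the grasp point. The pads swing forward as they close: fully open they stand 13 mm farther back than shut.
Start: joints at [1.147, 0.383, 0.016, 1.37, -0.006, 1.388, -0.046], TCP at [0.221, -0.585, 0.253] pointing down, gripper open.
Joint ranges: [-2.95, 2.95], [-0.25, 2.06], [-1.52, 1.56], [0.18, 2.33], [-1.44, 4.58], [0.02, 2.06], [-3.01, 3.01]. Speed limits (rad/s): [2.39, 2.39, 3.01, 3.01, 3.14, 3.14, 3.14].

## Interface

Orientations are given as a 3x3 rotation matrix whose columns are the frame's x, y, z axes.
In Python, from workcell import get_obs, grab_frame, hand_in, finger_overhang gives the robot as it stands.
- The arm moves only by the shell command python3 -m crank 'ROWS' [OPENING]. ROWS is text: rows parted by semicolons, each of 4 numbers parted by spaces: the shift along the tool's x, y, z in mm, then the turn about the tool's z in rad. A call has 1 to 12 rows; each row is the pose to reach, as a shift and turn from the pose commanded when the call began, along the tool's axes at that moment; what a row does not reach only later rows make up. A row lasts 1/12 s, in which the tool goes at most 41.7 mm and 7.16 degrees, less where a joint would pass 70% of its speed; a pose out of reach is approached as far as the arm can. A call with a gripper value outside its range is refused whole. OPENING is the gripper's target within -1 to 1 (fully open at 1, half-way at 0, shut at -1), set as the call begins (- or left out, the last holds). The fingers move at their own pace and stop on an object; the grip force is fixed at half the most. Time passes only in rows, so rows that repeat a pose let the fingers close. It gives the time, the measured TCP pose, the force, the opening and the grip force at its end, in the units of the state.
- get_obs(): the state, without advancing time (a new reading comes with each control period).
- grab_frame(name): name is "side" or "top" or "wrist"; returns a dict with "frame" (384x512x3 uint8, red, green, blue), "z_map" (384x512 float32, m along the optical axis (not along the pixel's ray), 0 where there is no reading), "K" (3x3 intrinsics, pixels), "dist" ([k1, k2, p1, p2, k3] as OpenCV has them; the pictures are not rectified), "extrinsics" (4x4, takes a point from camera to world coordinates); the wrist camera has in their place "hand_eye" (4x4, takes a point from camera to tool coordinates, whose origin is the TCP and whose axes are the flange's). Camera axes: x right, y down, z forward; pixel columns grow to the right and rows downward; lengths in m; the calibration is good to about 2 mm. A picture is of the moment at which its call begins: read the wrist's pose just before it.
- hand_in(): hands the job in; it is judged then, once.
The state is a dict: "time": time; "q": joint angles; "joint_velocities": joint speeds; "effort": joint torques, N m; "tool_pos": TCP position; "eef_rot": TCP orientation; "contact_force": force on the tool from outside, world axes, zero at the start; "wrist_torque": the same for the moment, N m; "opening": finger opening in m; "grasp_force": force on a finger pad.
Only numpy, scipy, OpenCV 4.12 (cv2) and the standard library are available. Lean on these libraries where they do the work, as an engineer would, in place of code of your own. Each camera call takes 0.05 s, during which the arm holds its last target. There are 200 camera calls.

## Task

Work the nipping press: one tall container, the bottle or the can, stands in the way of its handle, so first set that one aside, upright on the worktop and clear of the handle's swing. Then draw the safety bolt fully out by its upright tab and swing the handle clockwise right round to its stop, so that the platen is fully down; the handle must not strike the containers, and everything else stays where it stands.

Things in the scene. Friction and masses are not known exactly. Their poses are not given: they have to be found in the camera images.
- press: Bench nipping press, fixed. Origin on the worktop under its vertical screw axis; its x points to its back (front is -x), y to its left. In its frame (mm): base plate x -70..75, y -110..110, 16 high; crosshead x -20..20, y -105..105, top z 92 (bolt heads 97); hub on the axis, radius 24, top z 140. Outrigger with the bolt's rail: x -47..3, y -100..-250, top z 119.
- swing_centre (a point): Centre of the handle's swing, on the screw axis at z 118 mm, axes as the press's. The handle fills the disc of radius 120 mm round it at z 110..165 mm and sweeps through the press's front (from its -y by -x towards +y); whatever there is taller than 105 mm is in its way. Fixed tins stand beyond world x 0.69 m; ink guns hang there whose handles lean out to x 0.66 at z 0.4 to 0.6.
- handle (a joint): Turn of the handle, rad: 0 parked, arm along the press's -y; grows clockwise from above; 1.57 arm along its -x; 1.92 stop, platen fully down. A level round steel bar 16 mm thick, its axis at z 118 mm, 115 mm long from the screw axis, bare from 24 to 89 mm. Stays where left; about 4 N to push at 70 mm radius. The engaged bolt stops it at about 0.05 rad.
- handle_knob (a point): Centre of the dark wooden knob standing upright on the handle's end, 103 mm from the screw axis, z 148 mm; 28 mm thick, top at z 165 mm.
- lock_bolt (a joint): Draw of the safety bolt, m: 0 engaged, 0.045 fully drawn at its stop. Slides out along the press's -y, away from the screw axis; stays where left; 3 to 5 N. Steel bar 18 mm wide, 107 mm long, top at z 128 mm, at press x -22 mm; its inner end bars the arm's way.
- bolt_tab (a point): Middle of the upright steel thumb tab on the bolt: 30 mm wide (press x), 12 mm thick (press y), from the bolt's top at z 128 up to z 169 mm. With the bolt engaged it lies at press (-22, -175, 149) mm, 50 mm clear of the parked knob.
- bottle_mid (a point): Centre of the black square plastic bottle, 58x58 mm, 184 mm tall (body to 166, cap 32 mm wide above), 0.3 to 0.6 kg, 92 mm above its underside, axes square to its sides, z up. Stands upright, either in front of the press within the handle's swing or to its left, clear of it.
- can_mid (a point): Centre of the oblong red solvent can with a screw cap, 40 mm (its x) by 66 mm (its y), 144 mm tall (body to 129, cap 26 mm wide above), 0.3 to 0.6 kg, 72 mm above its underside, z up. Stands upright in the other of the two places.
- ink_tin: Bystander: round ink tin, 71 mm across, 51 mm high; origin at the centre of its underside, right of the press's front.
- water_jar: Bystander: glass jar, 66 mm across, 82 mm high; origin at the centre of its underside, left of the press's front.
- ink_tube: Bystander: ink tube lying flat, 152 mm long (its x), 58 wide, 40 high; origin under its centre.
- brayer: Bystander: small brayer lying on its roller, 161 mm long (its x), 136 wide, 64 high; origin under its centre.
- baren: Bystander: round printing baren, 100 mm across, 40 mm high; origin under its centre.
- bottle_black: The same bottle as bottle_mid; this origin is the centre of its underside.
- solvent_can: The same can as can_mid; this origin is the centre of its underside.
Not all that is in view belongs to the job. Several things look just like the solvent_can: the one meant starts farthest to the robot's left.

How it is judged:
By the outcome, as a careful person would: the job done as asked, in the order asked, and still so for the second after the job is handed in, with the robot touching nothing.
It also fails if it takes over 67 s, if anything falls off the work surface, if the arm or the gripper's body presses on something with over 40 N, if the wrist force passes 120 N, or if a joint passes its speed limit or range.

## Working session

There is one attempt and no reset: what is moved stays moved. The work goes in short steps, Python scripts to look and compute and a shell command to move; the robot and the scene stay as the last step left them, time stands still between calls to the robot, and variables do not carry over. Pictures are saved under pics/ and viewed, at most 10 in all, crops included, and the job is handed in when it is done.

```bash
mkdir -p pics; ls; python3 - <<'E'
from workcell import *
import cv2,numpy as np
print(finger_overhang)
o=get_obs();print({k:np.round(o[k],3).tolist() for k in o})
for n in("top","side"):
    f=grab_frame(n);cv2.imwrite(f"pics/{n}0.png",f["frame"][:,:,::-1]);np.savez(f"{n}0.npz",**f)
    print(n,np.round(f["K"],1).tolist(),np.round(f["dist"],3),np.round(f["extrinsics"],3).tolist())
E
```

```text
pics
0.022
{'time': 0.0, 'q': [1.147, 0.384, 0.016, 1.371, -0.006, 1.388, -0.046], 'joint_velocities': [-0.002, 0.0, 0.001, -0.001, 0.001, -0.0, 0.0], 'effort': [0.001, -62.76, 0.844, -37.183, 0.017, 0.014, 0.0], 'tool_pos': [0.22, -0.584, 0.252], 'eef_rot': [[0.936, 0.353, -0.001], [0.353, -0.936, 0.002], [-0.0, -0.002, -1.0]], 'contact_force': [0.71, -0.865, -0.152], 'wrist_torque': [-0.036, -0.015, 0.026], 'grasp_force': 0.0, 'opening': 0.085}
top [[366.7, 0.0, 246.7], [0.0, 366.7, 187.5], [0.0, 0.0, 1.0]] [-0.011  0.     0.     0.     0.   ] [[-0.003, -0.984, 0.178, 0.261], [-1.0, 0.004, 0.008, 0.012], [-0.009, -0.178, -0.984, 1.549], [0.0, 0.0, 0.0, 1.0]]
side [[462.5, 0.0, 257.2], [0.0, 462.5, 181.3], [0.0, 0.0, 1.0]] [0.053 0.    0.    0.    0.   ] [[-0.983, -0.075, 0.167, 0.225], [-0.183, 0.444, -0.877, 1.69], [-0.009, -0.893, -0.45, 0.958], [0.0, 0.0, 0.0, 1.0]]
```

View pics/top0.png

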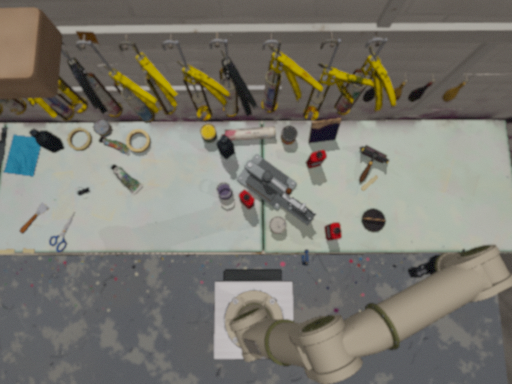

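View pics/side0.png

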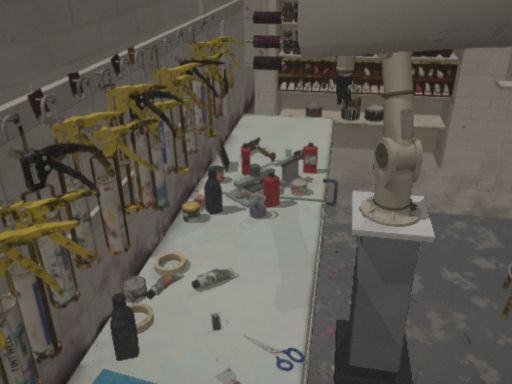

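The top view shows the press at about (275,190). There are three red cans, at (247,199), (317,158) and (333,231). The leftmost one stands at the press's front, and the black bottle at (226,147) is to the press's left. Next I'll zoom in and get the metrics.

```bash
cat >h.py <<'E'
import numpy as np,cv2
from workcell import *
def cloud(f,T=None):
    T=f["extrinsics"] if T is None else T
    v,u=np.mgrid[0:384,0:512]
    p=cv2.undistortPoints(np.stack([u,v],-1).reshape(-1,1,2).astype(float),f["K"],f["dist"]).reshape(384,512,2)
    z=np.asarray(f["z_map"],float)
    c=np.concatenate([p*z[...,None],z[...,None]],-1)
    w=c@T[:3,:3].T+T[:3,3]; w[z==0]=np.nan
    return w
def wrist():
    o=get_obs();f=grab_frame("wrist");M=np.eye(4);M[:3,:3]=o["eef_rot"];M[:3,3]=o["tool_pos"]
    return f,M@f["hand_eye"]
E
python3 - <<'E'
from h import *
f=dict(np.load("top0.npz"));w=cloud(f);im=f["frame"].astype(int)
cv2.imwrite("pics/top0c.png",cv2.resize(f["frame"][110:250,190:350,::-1],None,fx=5,fy=4.2,interpolation=cv2.INTER_CUBIC)[:600,:800])
red=((im[...,0]>110)&(im[...,1]<60)&(im[...,2]<70)).astype(np.uint8)
n,l,s,c=cv2.connectedComponentsWithStats(red)
for i in range(1,n):
    if s[i,4]>15:
        p=w[l==i];t=p[p[:,2]>.11]; print(c[i].round(),s[i,4],np.nanmedian(p,0).round(3),np.nanmax(p[:,2]).round(3),len(t),t.mean(0).round(3) if len(t) else 0)
# height map around press
for lo,hi in((.085,.1),(.105,.125),(.125,.135),(.135,.145),(.15,.2)):
    m=((w[...,2]>lo)&(w[...,2]<hi)&(w[...,0]<.68)&(abs(w[...,1])<.35)).astype(np.uint8)
    n,l,s,c=cv2.connectedComponentsWithStats(m)
    for i in range(1,n):
        if s[i,4]>8:
            r=cv2.minAreaRect(w[l==i][:,:2].astype(np.float32)); print(lo,c[i].round(),s[i,4],np.round(r[0],3),np.round(r[1],3),round(r[2],1))
E
```

```text
[323. 154.] 29 [ 0.65  -0.281  0.13 ] 0.148 28 [ 0.651 -0.28   0.13 ]
[314. 157.] 51 [ 0.641 -0.245  0.127] 0.142 51 [ 0.642 -0.244  0.127]
[246. 198.] 90 [0.474 0.027 0.128] 0.147 88 [0.476 0.026 0.128]
[334. 230.] 95 [ 0.351 -0.311  0.127] 0.147 95 [ 0.349 -0.313  0.128]
0.085 [254. 169.] 188 [ 0.601 -0.008] [0.089 0.04 ] 53.6
0.085 [317. 162.] 16 [ 0.631 -0.262] [0.008 0.057] 4.0
0.085 [280. 183.] 30 [ 0.547 -0.109] [0.069 0.008] 52.1
0.085 [275. 188.] 73 [ 0.524 -0.091] [0.076 0.016] 52.0
0.085 [244. 203.] 11 [0.465 0.037] [0.052 0.005] 51.1
0.085 [329. 230.] 14 [ 0.356 -0.299] [0.007 0.051] 85.4
0.105 [224. 150.] 17 [0.674 0.114] [0.01  0.028] 0.4
0.105 [312. 153.] 11 [ 0.662 -0.241] [0.005 0.029] 22.5
0.105 [318. 158.] 45 [ 0.647 -0.264] [0.037 0.066] 24.2
0.105 [278. 185.] 42 [ 0.531 -0.098] [0.071 0.017] 54.1
0.105 [240. 194.] 10 [0.492 0.053] [0.013 0.024] 70.6
0.105 [252. 199.] 23 [0.478 0.006] [0.051 0.019] 8.6
0.105 [297. 200.] 21 [ 0.468 -0.172] [0.045 0.008] 51.4
0.105 [303. 211.] 137 [ 0.442 -0.18 ] [0.135 0.034] 54.1
0.105 [331. 234.] 27 [ 0.339 -0.307] [0.044 0.016] 3.9
0.125 [317. 156.] 71 [ 0.649 -0.26 ] [0.034 0.061] 16.5
0.125 [268. 179.] 34 [ 0.552 -0.062] [0.067 0.027] 50.4
0.125 [280. 186.] 13 [ 0.524 -0.105] [0.024 0.01 ] 64.8
0.125 [246. 197.] 83 [0.481 0.027] [0.062 0.039] 44.2
0.125 [291. 200.] 82 [ 0.468 -0.15 ] [0.081 0.018] 53.0
0.125 [304. 209.] 14 [ 0.431 -0.197] [0.011 0.017] 44.1
0.125 [335. 231.] 82 [ 0.349 -0.318] [0.063 0.037] 9.5
0.135 [319. 153.] 13 [ 0.653 -0.263] [0.022 0.014] 57.3
0.135 [267. 175.] 67 [ 0.567 -0.056] [0.039 0.037] 63.5
0.135 [246. 197.] 18 [0.481 0.027] [0.023 0.02 ] 89.2
0.135 [336. 230.] 26 [ 0.351 -0.319] [0.023 0.025] 46.5
0.15 [288. 191.] 38 [ 0.5   -0.135] [0.024 0.022] 88.5
0.15 [302. 206.] 27 [ 0.438 -0.186] [0.012 0.028] 51.0
0.15 [246. 311.] 55 [0.061 0.024] [0.006 0.116] 24.5
0.15 [268. 316.] 11 [ 0.041 -0.051] [0.019 0.005] 38.4
```

View pics/top0c.png

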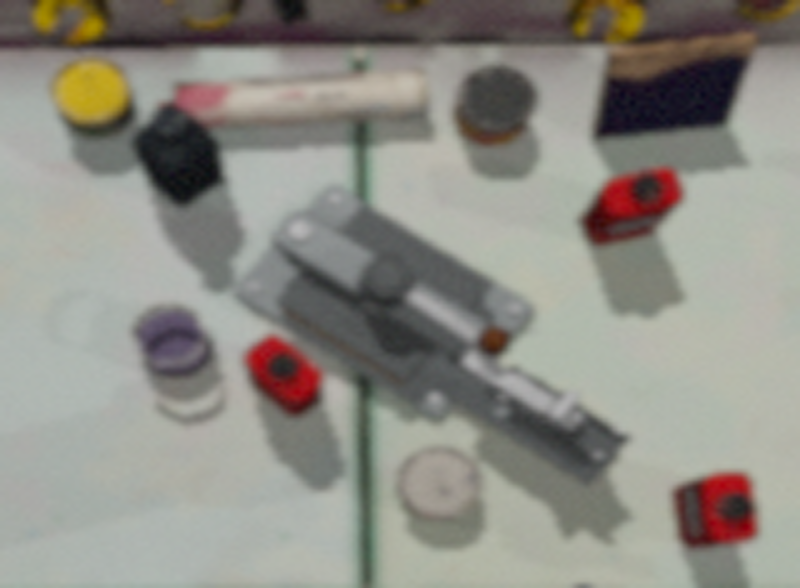

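The zoomed view shows the can (285,370 in the crop) in front of the base, the purple jar to its left at (172,345), the knob at (492,340) and the tab at (570,400). The knob-to-hub distance comes out at 104 mm against 103 expected. That puts the press at about (0.567,-0.056), with its y at about 52° in the world. I'll go above the can.

```bash
python3 -m crank '304 -210 -27 -0.1;304 -210 -27 -0.2;304 -210 -27 -0.3;304 -210 -27 -0.41;304 -210 -27 -0.41;304 -210 -27 -0.41;304 -210 -27 -0.41;304 -210 -27 -0.41;304 -210 -27 -0.41;447 -477 -27 -0.41;447 -477 -27 -0.41;447 -477 -27 -0.41' 1
```

```text
time: 1.1
tool_pos: [0.4471, -0.1549, 0.2799]
eef_rot: [[0.717, 0.697, -0.001], [0.697, -0.717, 0.0], [-0.0, -0.001, -1.0]]
contact_force: [1.4, -0.1, -0.6]
opening: 0.0854
grasp_force: 0.0
```

```bash
python3 -m crank '138 -109 0 0;138 -109 0 0;138 -109 0 0;138 -109 0 0;138 -109 0 0;138 -109 0 0'; python3 - <<'E'
from h import *
f,T=wrist();w=cloud(f,T);im=f["frame"].astype(int);o=get_obs();print(o["tool_pos"].round(4) if hasattr(o["tool_pos"],'round') else o["tool_pos"])
np.savez("w1.npz",T=T,**f);cv2.imwrite("pics/w1.png",f["frame"][:,:,::-1])
red=((im[...,0]>90)&(im[...,1]<70)&(im[...,2]<80))
for lo,hi in((.12,.132),(.137,.15)):
    m=((w[...,2]>lo)&(w[...,2]<hi)&(red|(lo>.13))).astype(np.uint8)
    n,l,s,c=cv2.connectedComponentsWithStats(m)
    for i in range(1,n):
        if s[i,4]>200:
            r=cv2.minAreaRect(w[l==i][:,:2].astype(np.float32));print(lo,c[i].round(),s[i,4],np.round(r[0],4),np.round(r[1],3),round(r[2],1),np.median(w[l==i],0).round(4))
E
```

```text
time: 1.6
tool_pos: [0.4701, 0.0219, 0.2803]
eef_rot: [[0.712, 0.702, -0.0], [0.702, -0.712, 0.001], [0.001, -0.001, -1.0]]
contact_force: [-0.0, -0.2, -0.3]
opening: 0.0854
grasp_force: 0.0
[0.4701 0.0192 0.2801]
0.12 [261. 164.] 1821 [0.4809 0.0278] [0.066 0.038] 46.1 [0.4853 0.0331 0.127 ]
0.137 [392. 169.] 1200 [ 0.5647 -0.0556] [0.038 0.037] 54.6 [ 0.5649 -0.054   0.14  ]
0.137 [262. 172.] 673 [0.481  0.0275] [0.025 0.025] 24.7 [0.4815 0.0279 0.1453]
```

View pics/w1.png

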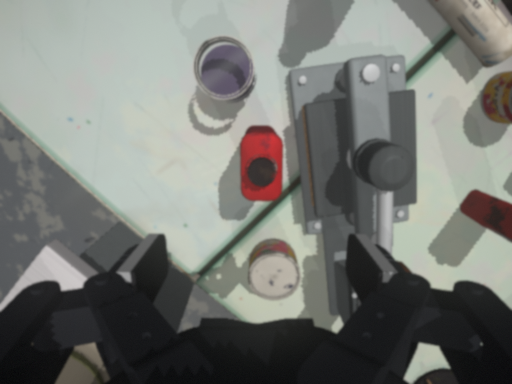

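The wrist view shows the can at (262,165), free on both long sides, with its body top at 66x38 mm and 46°, matching the given sizes. Descending and gripping across the 40 mm.

```bash
python3 -m crank '14 2 30 -0.026;14 2 70 -0.026;14 2 110 -0.026;14 2 145 -0.026;14 2 178 -0.026;14 2 178 -0.026' 1; python3 -m crank '0 0 0 0;0 0 0 0;0 0 0 0;0 0 0 0;0 0 0 0;0 0 0 0;0 0 0 0;0 0 0 0' -1
```

```text
time: 2.15
tool_pos: [0.4775, 0.0234, 0.0964]
eef_rot: [[0.701, 0.713, -0.01], [0.714, -0.701, -0.0], [-0.008, -0.007, -1.0]]
contact_force: [-1.7, -2.0, 0.2]
opening: 0.0852
grasp_force: 0.0
time: 2.82
tool_pos: [0.4831, 0.0259, 0.1047]
eef_rot: [[0.699, 0.715, 0.004], [0.715, -0.699, -0.0], [0.002, 0.003, -1.0]]
contact_force: [-2.4, 1.0, 7.2]
opening: 0.0396
grasp_force: 60.0
```

```bash
python3 -m crank '0 0 -30 0;0 0 -65 0;0 0 -100 0;0 0 -115 0;25 -20 -115 0;50 -42 -115 0;78 -66 -115 0;104 -88 -115 0;130 -110 -115 0;152 -128 -115 0;166 -140 -115 0;172 -145 -115 0'; python3 -m crank '0 0 0 0;0 0 0 0;0 0 0 0;0 0 0 0'
```

```text
time: 3.82
tool_pos: [0.4972, 0.2537, 0.218]
eef_rot: [[0.696, 0.718, 0.0], [0.718, -0.696, 0.002], [0.002, -0.001, -1.0]]
contact_force: [-0.5, 0.6, -4.5]
opening: 0.0394
grasp_force: 61.8
time: 4.15
tool_pos: [0.4988, 0.248, 0.2174]
eef_rot: [[0.701, 0.713, 0.0], [0.713, -0.701, -0.001], [-0.001, 0.001, -1.0]]
contact_force: [0.4, 0.7, -4.2]
opening: 0.0394
grasp_force: 61.8
```

```bash
python3 - <<'E'
from h import *
f=grab_frame("top");w=cloud(f);cv2.imwrite("pics/t2.png",f["frame"][100:260,130:350,::-1].repeat(3,0).repeat(3,1))
w0=cloud(dict(np.load("top0.npz")))
m=(abs(w0[...,0]-.5)<.09)&(abs(w0[...,1]-.25)<.09);print("max height near spot at start",np.nanmax(w0[m][:,2]))
E
```

```text
max height near spot at start 0.01234075285522529
```

```bash
python3 -m crank '0 0 30 0;0 0 60 0;0 0 85 0;0 0 100 0;0 0 106 0;0 0 109 0;0 0 109 0;0 0 109 0'; python3 -m crank '0 0 1 0;0 0 2 0;0 0 3 0;0 0 4 0;0 0 4 0;0 0 4 0'
```

```text
time: 4.87
tool_pos: [0.4991, 0.2502, 0.1097]
eef_rot: [[0.699, 0.715, 0.002], [0.715, -0.699, 0.001], [0.002, 0.001, -1.0]]
contact_force: [0.7, 0.9, -4.3]
opening: 0.0393
grasp_force: 61.7
time: 5.37
tool_pos: [0.4986, 0.2503, 0.1049]
eef_rot: [[0.699, 0.715, 0.001], [0.715, -0.699, 0.0], [0.001, 0.0, -1.0]]
contact_force: [-0.7, -0.3, 0.1]
opening: 0.0395
grasp_force: 62.2
```

The can is standing: the load has gone from 4.3 to 0 N. Releasing and lifting clear.

```bash
python3 -m crank '0 0 0 0;0 0 0 0;0 0 0 0;0 0 0 0;0 0 0 0;0 0 -10 0;0 0 -40 0;0 0 -80 0;0 0 -120 0;0 0 -160 0;0 0 -185 0;0 0 -185 0' 1; python3 -m crank '-32 26 0 -0.11;-64 52 0 -0.11;-97 79 0 -0.11;-129 105 0 -0.11;-162 131 0 -0.11;-194 158 0 -0.11;-227 184 0 -0.11;-260 210 0 -0.11;-290 236 0 -0.11;-312 253 0 -0.11;-324 262 0 -0.11;-324 262 0 -0.11'; python3 - <<'E'
from h import *
f,T=wrist();w=cloud(f,T);o=get_obs();print(np.round(o["tool_pos"],4),np.round(o["eef_rot"],3).tolist())
np.savez("w2.npz",T=T,**f);cv2.imwrite("pics/w2.png",f["frame"][:,:,::-1])
for lo,hi in((.113,.122),(.123,.132),(.135,.147),(.158,.175)):
    m=((w[...,2]>lo)&(w[...,2]<hi)).astype(np.uint8)
    n,l,s,c=cv2.connectedComponentsWithStats(m)
    for i in range(1,n):
        if s[i,4]>100:
            r=cv2.minAreaRect(w[l==i][:,:2].astype(np.float32));print(lo,c[i].round(),s[i,4],np.round(r[0],4),np.round(r[1],3),round(r[2],1),np.median(w[l==i],0).round(4))
f=grab_frame("top");w=cloud(f);im=f["frame"].astype(int)
red=((im[...,0]>110)&(im[...,1]<60)&(im[...,2]<70)).astype(np.uint8)
n,l,s,c=cv2.connectedComponentsWithStats(red)
for i in range(1,n):
    if s[i,4]>15: print(c[i].round(),s[i,4],np.nanmedian(w[l==i],0).round(3))
E
```

```text
time: 6.37
tool_pos: [0.4998, 0.2518, 0.2969]
eef_rot: [[0.699, 0.715, 0.01], [0.715, -0.699, 0.004], [0.01, 0.004, -1.0]]
contact_force: [-0.9, 0.2, 0.1]
opening: 0.0855
grasp_force: 0.0
time: 7.37
tool_pos: [0.4579, -0.1694, 0.2894]
eef_rot: [[0.622, 0.783, -0.001], [0.783, -0.622, -0.001], [-0.001, -0.0, -1.0]]
contact_force: [0.8, -0.1, -0.1]
opening: 0.0854
grasp_force: 0.0
[ 0.4586 -0.1666  0.2895] [[0.619, 0.785, -0.0], [0.785, -0.619, 0.0], [0.0, -0.0, -1.0]]
0.113 [445. 128.] 277 [ 0.6341 -0.2546] [0.063 0.027] 71.1 [ 0.6321 -0.2383  0.1183]
0.113 [267. 174.] 267 [ 0.4639 -0.1771] [0.061 0.005] 52.2 [ 0.4671 -0.1739  0.1179]
0.113 [238. 174.] 272 [ 0.4422 -0.1588] [0.058 0.005] 52.5 [ 0.4441 -0.1561  0.1178]
0.113 [268. 238.] 162 [ 0.4255 -0.229 ] [0.038 0.004] 52.2 [ 0.4253 -0.2292  0.118 ]
0.113 [241. 239.] 159 [ 0.4009 -0.213 ] [0.037 0.005] 53.4 [ 0.4015 -0.2133  0.1179]
0.113 [268. 312.] 206 [ 0.3658 -0.3036] [0.021 0.051] 58.1 [ 0.3715 -0.299   0.1178]
0.123 [272.  64.] 1261 [ 0.5386 -0.0949] [0.083 0.034] 60.4 [ 0.5331 -0.0964  0.1259]
0.123 [462. 129.] 1444 [ 0.6487 -0.2612] [0.039 0.064] 14.2 [ 0.6415 -0.2479  0.1271]
0.123 [251. 156.] 1554 [ 0.4667 -0.1497] [0.082 0.02 ] 54.8 [ 0.4672 -0.15    0.1288]
0.123 [269. 317.] 228 [ 0.3682 -0.3028] [0.013 0.034] 61.3 [ 0.3707 -0.3026  0.1258]
0.135 [274.  10.] 967 [ 0.5585 -0.0647] [0.02  0.041] 51.8 [ 0.5582 -0.0649  0.1389]
0.135 [480. 133.] 694 [ 0.6489 -0.2614] [0.025 0.025] 10.2 [ 0.6469 -0.2594  0.1451]
0.135 [253. 202.] 117 [ 0.4426 -0.1827] [0.003 0.028] 49.7 [ 0.4434 -0.1826  0.1412]
0.158 [273. 124.] 784 [ 0.5011 -0.136 ] [0.026 0.025] 42.3 [ 0.5009 -0.1354  0.1647]
0.158 [253. 215.] 524 [ 0.4395 -0.1862] [0.011 0.029] 52.7 [ 0.4404 -0.1852  0.169 ]
[323. 154.] 23 [ 0.653 -0.281  0.129]
[191. 195.] 80 [0.489 0.243 0.127]
[334. 231.] 99 [ 0.351 -0.311  0.127]
```

View pics/w2.png

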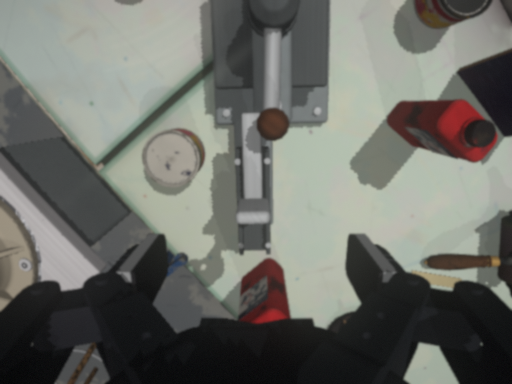

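The view shows the tab at (253,213), the knob at (273,123), the bolt along image vertical and the moved can standing clear at (0.489,0.243). The tab measures 11x29 mm with its top at z 0.169, as specified. I'll grip it across its 30 mm.

```bash
python3 -m crank '-27 -3 20 0;-27 -3 55 0;-27 -3 90 0;-27 -3 115 0;-27 -3 127 0;-27 -3 132 0;-27 -3 132 0;-27 -3 132 0' 0.3; python3 -m crank '0 0 0 0;0 0 0 0;0 0 0 0;0 0 0 0;0 0 0 0;0 0 0 0' -1
```

```text
time: 8.13
tool_pos: [0.441, -0.1834, 0.1583]
eef_rot: [[0.615, 0.789, 0.001], [0.789, -0.615, -0.0], [0.001, 0.001, -1.0]]
contact_force: [1.1, -0.4, 0.9]
opening: 0.0552
grasp_force: 0.0
time: 8.63
tool_pos: [0.4414, -0.1845, 0.1588]
eef_rot: [[0.616, 0.788, 0.003], [0.788, -0.616, -0.001], [0.001, 0.003, -1.0]]
contact_force: [1.3, -1.0, 6.5]
opening: 0.0291
grasp_force: 59.3
```

```bash
python3 -m crank '-4 0 0 0;-8 0 0 0;-12 0 0 0;-16 0 0 0;-20 0 0 0;-24 0 0 0;-28 0 0 0;-32 0 0 0;-36 0 0 0;-40 0 0 0;-42 0 0 0;-42 0 0 0'; python3 -m crank '-2 0 0 0;-4 0 0 0;-6 0 0 0;-7 0 0 0;-7 0 0 0;-7 0 0 0'
```

```text
time: 9.63
tool_pos: [0.4174, -0.216, 0.1589]
eef_rot: [[0.615, 0.789, 0.006], [0.789, -0.615, 0.001], [0.004, 0.005, -1.0]]
contact_force: [10.3, 4.3, 2.7]
opening: 0.0292
grasp_force: 59.5
time: 10.13
tool_pos: [0.4171, -0.2163, 0.1589]
eef_rot: [[0.609, 0.793, 0.011], [0.793, -0.609, 0.005], [0.011, 0.006, -1.0]]
contact_force: [25.4, 18.9, -3.9]
opening: 0.0291
grasp_force: 59.7
```

The bolt hit a hard stop after 40 mm, and it had looked about 5 mm drawn at the start. I'll relax, open, lift and check it from above.

```bash
python3 -m crank '4 0 0 0;7 0 0 0;7 0 0 0;7 0 0 0'; python3 -m crank '0 0 0 0;0 0 0 0;0 0 0 0;0 0 0 0;0 0 -20 0;0 0 -55 0;20 0 -90 0;50 0 -120 0;70 0 -130 0;70 0 -130 0;70 0 -130 0' 0.3; python3 - <<'E'
from h import *
f,T=wrist();w=cloud(f,T);o=get_obs();print(np.round(o["tool_pos"],4),np.round(o["eef_rot"],3).tolist())
np.savez("w3.npz",T=T,**f);cv2.imwrite("pics/w3.png",f["frame"][:,:,::-1])
for lo,hi in((.113,.122),(.123,.132),(.135,.147),(.158,.175)):
    m=((w[...,2]>lo)&(w[...,2]<hi)).astype(np.uint8)
    n,l,s,c=cv2.connectedComponentsWithStats(m)
    for i in range(1,n):
        if s[i,4]>100:
            r=cv2.minAreaRect(w[l==i][:,:2].astype(np.float32));print(lo,c[i].round(),s[i,4],np.round(r[0],4),np.round(r[1],3),round(r[2],1),np.median(w[l==i],0).round(4))
E
```

```text
time: 10.47
tool_pos: [0.4173, -0.2161, 0.1589]
eef_rot: [[0.613, 0.79, 0.006], [0.79, -0.613, -0.0], [0.003, 0.005, -1.0]]
contact_force: [10.0, 4.1, 2.9]
opening: 0.0287
grasp_force: 60.6
time: 11.38
tool_pos: [0.458, -0.1614, 0.2878]
eef_rot: [[0.614, 0.789, 0.001], [0.789, -0.614, -0.0], [0.0, 0.001, -1.0]]
contact_force: [-1.2, 0.1, 0.2]
opening: 0.0555
grasp_force: 0.0
[ 0.457  -0.1624  0.2868] [[0.616, 0.788, -0.001], [0.788, -0.616, -0.0], [-0.001, -0.001, -1.0]]
0.113 [449. 136.] 284 [ 0.634  -0.2555] [0.066 0.027] 72.4 [ 0.6324 -0.2381  0.1176]
0.113 [243. 200.] 464 [ 0.4286 -0.1765] [0.103 0.005] 52.5 [ 0.4326 -0.1713  0.1177]
0.113 [272. 196.] 471 [ 0.4531 -0.1922] [0.098 0.005] 53.0 [ 0.4585 -0.185   0.1177]
0.113 [270. 316.] 156 [ 0.3678 -0.3014] [0.014 0.037] 63.3 [ 0.3714 -0.2985  0.1174]
0.123 [278.  73.] 1263 [ 0.5392 -0.094 ] [0.088 0.034] 60.7 [ 0.5325 -0.0969  0.1259]
0.123 [466. 138.] 1402 [ 0.6485 -0.2613] [0.039 0.065] 14.4 [ 0.6411 -0.2474  0.1271]
0.123 [257. 202.] 1490 [ 0.444  -0.1823] [0.082 0.021] 52.1 [ 0.4447 -0.1795  0.1288]
0.135 [281.  14.] 1378 [ 0.5605 -0.0625] [0.026 0.042] 52.0 [ 0.56   -0.0622  0.1395]
0.135 [484. 142.] 704 [ 0.6488 -0.2613] [0.026 0.025] 24.0 [ 0.647  -0.2593  0.1451]
0.135 [258. 247.] 167 [ 0.4179 -0.2148] [0.005 0.03 ] 51.9 [ 0.4188 -0.2135  0.1409]
0.158 [279. 132.] 783 [ 0.5009 -0.1357] [0.026 0.026] 82.3 [ 0.5009 -0.1351  0.1647]
0.158 [258. 263.] 494 [ 0.4158 -0.2174] [0.011 0.029] 55.6 [ 0.4167 -0.216   0.1684]
```

View pics/w3.png

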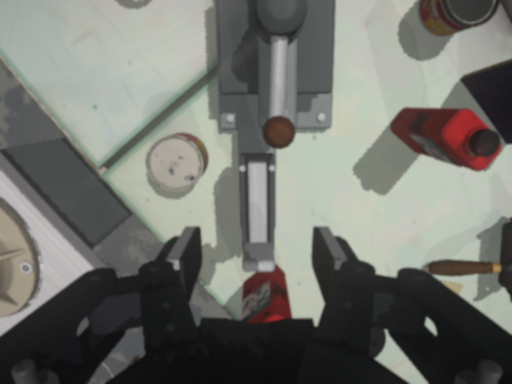

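The tab has moved to (258,263). It sits 117 mm from the knob along the bolt, so at press y -220, which is fully drawn. Next I'll cage the knob with its measured top at (0.501,-0.136).

```bash
python3 -m crank '24 9 0 0.03;48 18 0 0.03;48 18 30 0.03;48 18 65 0.03;48 18 95 0.03;48 18 118 0.03;48 18 129 0.03;48 18 129 0.03;48 18 129 0.03' 0.2;  python3 -m crank '0 0 0 0;0 0 0 0;0 0 0 0;0 0 0 0' -0.15
```

```text
time: 12.18
tool_pos: [0.5007, -0.1362, 0.1583]
eef_rot: [[0.64, 0.768, -0.001], [0.768, -0.64, 0.0], [-0.001, -0.001, -1.0]]
contact_force: [0.4, -0.1, 0.6]
opening: 0.0512
grasp_force: 0.0
time: 12.52
tool_pos: [0.5017, -0.1356, 0.1593]
eef_rot: [[0.64, 0.769, 0.002], [0.769, -0.64, -0.001], [0.001, 0.002, -1.0]]
contact_force: [0.3, -0.6, -0.6]
opening: 0.0362
grasp_force: 0.0
```

```bash
python3 -m crank '0 -8 0 0.08;1 -16 0 0.16;3 -24 0 0.24;5 -32 0 0.32;8 -40 0 0.40;12 -48 0 0.48;16 -55 0 0.56;20 -61 0 0.64;20 -61 0 0.64;20 -61 0 0.64'; python3 -c "
from workcell import *;print(get_obs()['q'])"
```

```text
time: 13.35
tool_pos: [0.4673, -0.0809, 0.1588]
eef_rot: [[0.971, 0.238, 0.001], [0.238, -0.971, -0.0], [0.001, 0.0, -1.0]]
contact_force: [0.1, -0.6, 0.1]
opening: 0.0363
grasp_force: 0.0
[ 0.48982935  0.15858836 -0.42058298  1.88662363  0.07215412  1.11017479
 -1.28891544]
```

```bash
python3 -m crank '0 -8 0 0.08;1 -16 0 0.16;3 -24 0 0.24;5 -32 0 0.32;8 -40 0 0.40;12 -48 0 0.48;16 -55 0 0.56;20 -61 0 0.64'; python3 - <<'E'
from h import *
print(np.round(get_obs()['q'],2))
f=grab_frame("top");w=cloud(f);f2,T=wrist();w2=cloud(f2,T)
for a in (w,w2):
    m=(abs(a[...,0]-.567)<.15)&(abs(a[...,1]+.056)<.15)&(a[...,2]>.112)&(a[...,2]<.131);print(m.sum(),a[m].mean(0))
cv2.imwrite("pics/w4.png",np.hstack([f2["frame"][:,:,::-1]]))
E
```

```text
time: 14.02
tool_pos: [0.4722, -0.0178, 0.1585]
eef_rot: [[0.919, -0.394, -0.0], [-0.394, -0.919, -0.001], [-0.0, 0.001, -1.0]]
contact_force: [-0.6, -3.7, 0.1]
opening: 0.0363
grasp_force: 1.7
[ 0.36  0.16 -0.42  1.89  0.07  1.11 -2.07]
140 [ 0.4788117  -0.14279882  0.12250935]
6818 [ 0.49620539 -0.07586801  0.12392585]
```

View pics/w4.png

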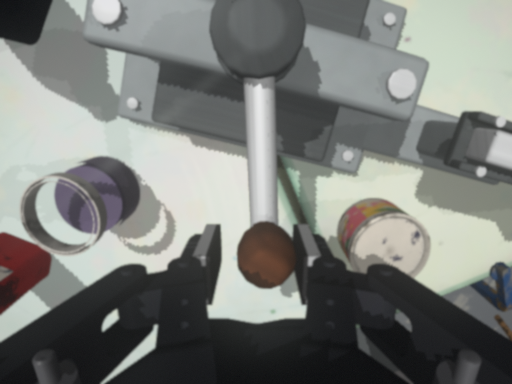

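The wrist view shows the knob at (267,253) held between the fingers, with the trailing one pushing it. The handle is swinging freely, so I'll continue to the stop.

```bash
python3 -m crank '0 -8 0 0.08;1 -16 0 0.16;3 -24 0 0.24;5 -32 0 0.32;8 -40 0 0.40;12 -48 0 0.48;16 -55 0 0.56;20 -61 0 0.64;20 -61 0 0.64;20 -61 0 0.64'; python3 -m crank '0 -3 0 0.03;0 -6 0 0.06;0 -9 0 0.06;0 -12 0 0.06;0 -12 0 0.06;0 -12 0 0.06'; python3 -c "
from workcell import *;print(get_obs()['q'])"
```

```text
time: 14.95
tool_pos: [0.5145, 0.0306, 0.1581]
eef_rot: [[0.507, -0.862, -0.001], [-0.862, -0.507, 0.0], [-0.0, 0.001, -1.0]]
contact_force: [-2.5, -2.3, 0.3]
opening: 0.0363
grasp_force: 0.9
time: 15.45
tool_pos: [0.5162, 0.0302, 0.1569]
eef_rot: [[0.45, -0.893, -0.02], [-0.893, -0.45, -0.009], [-0.001, 0.022, -1.0]]
contact_force: [-43.0, -19.6, 31.6]
opening: 0.0366
grasp_force: 24.0
[ 0.19393467  0.26247652 -0.37192603  1.76744335  0.10989379  1.15249272
 -2.88819379]
```

Hard stop: the force jumped with no further motion. Backing off to centre the cage, then lifting and checking.

```bash
python3 -m crank '0 5 0 0;0 10 0 0;0 14 0 0;0 14 0 0;0 14 0 0'; python3 -m crank '0 0 0 0;0 0 0 0;0 0 -10 0;0 0 -30 0;0 0 -60 0;0 0 -95 0;-20 0 -120 0;-50 0 -130 0;-80 0 -130 0;-100 0 -130 0;-100 0 -130 0;-100 0 -130 0' 0.0; python3 - <<'E'
from h import *
f,T=wrist();w=cloud(f,T);o=get_obs()
m=((w[...,2]>.155)&(w[...,2]<.17)).astype(np.uint8)
n,l,s,c=cv2.connectedComponentsWithStats(m)
for i in range(1,n):
    if s[i,4]>100:
        k=np.array(cv2.minAreaRect(w[l==i][:,:2].astype(np.float32))[0]);v=k-[.567,-.0565];a=np.degrees(np.arctan2(v[1],v[0]))%360;print(c[i].round(),k.round(4),np.linalg.norm(v).round(4),"handle",np.radians(232.2-a).round(3))
cv2.imwrite("pics/w5.png",f["frame"][:,:,::-1])
g=grab_frame("top");cv2.imwrite("pics/t5.png",cv2.resize(g["frame"][110:250,170:350,::-1],None,fx=4.4,fy=4.2,interpolation=cv2.INTER_CUBIC))
wt=cloud(g);m=((wt[...,2]>.15)&(wt[...,2]<.2)&(wt[...,0]<.7)&(wt[...,0]>.3)&(abs(wt[...,1])<.35)).astype(np.uint8)
n,l,s,c=cv2.connectedComponentsWithStats(m)
for i in range(1,n):
    if s[i,4]>8: print(c[i].round(),s[i,4],wt[l==i].mean(0).round(3))
E
```

```text
time: 15.87
tool_pos: [0.5128, 0.0312, 0.1586]
eef_rot: [[0.452, -0.892, 0.001], [-0.892, -0.452, 0.001], [0.0, -0.001, -1.0]]
contact_force: [-0.0, -0.1, -0.4]
opening: 0.0362
grasp_force: 0.0
time: 16.87
tool_pos: [0.4668, 0.1225, 0.2893]
eef_rot: [[0.456, -0.89, 0.001], [-0.89, -0.456, 0.0], [0.0, -0.001, -1.0]]
contact_force: [0.4, -0.0, -0.4]
opening: 0.0427
grasp_force: 0.0
[17. 53.] [0.6968 0.1127] 0.2132 handle 3.136
[262.  61.] [0.51   0.0308] 0.1042 handle 1.903
[224. 142.] 39 [0.693 0.113 0.173]
[245. 189.] 41 [0.509 0.03  0.162]
[310. 212.] 26 [ 0.415 -0.217  0.167]
```

View pics/w5.png

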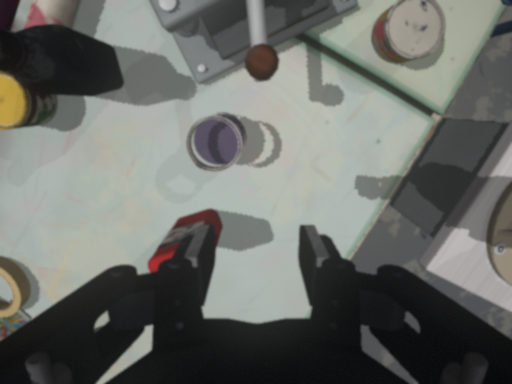

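View pics/t5.png

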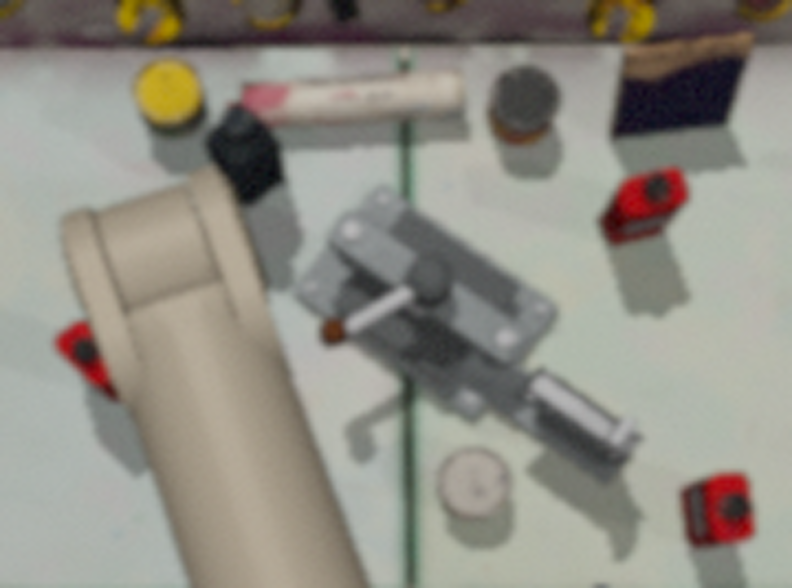

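The handle measures about 1.90 rad (stop 1.92, measurement good to about 0.02) after hitting a hard stop. The bolt is drawn with its tab unmoved, the can is upright and clear, and the bottle, jar and tin look undisturbed. The robot is touching nothing.

```bash
python3 -c "
from workcell import *;print(hand_in())"
```

```text
the job is handed in; nothing more can be done
None
```

The job is handed in: the can stands upright and clear of the swing, the bolt is drawn to its stop, and the handle is round at its stop, measured at about 1.90 rad against 1.92; no verdict came back.

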